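# Find the spindle's flat and hold the pulley on it for tightening

### The job

Pinch the upright spindle of the bearing unit with the fingers squarely on its milled flat, and with that grip turn it until the flat faces straight out of the open side of the yellow belt guard. Then slip the toothed pulley over the spindle, hub upwards, with its set screw facing the flat and its top flush with the spindle's end, and finish while still holding it there, level and still, so that the screw can be tightened: it would slide down if let go. Leave the cardboard box, the spray can and the hex key alone.

Things in the scene. Friction and masses are not known exactly. Their poses are not given: they have to be found in the camera images.
- unit: Heavy bearing unit, immovable: 210 x 210 mm steel base plate on the bench, in its middle a grey flange bearing (108 mm square, highest part 40 mm above the bench) with an upright spindle on its centre. Around it the yellow belt guard, open on one side. Origin: centre of the underside, on the spindle's axis, at bench height. x axis: horizontally out through the guard's open side; z up.
- guard_opening (a point): Middle of the guard's open side, at the edge of the base plate, 105 mm from the spindle's axis and 45 mm above the bench. The guard is yellow sheet steel 3 mm thick, 90 mm high above the bench, standing along the other three edges of the plate.
- spindle: The spindle: round 30 mm black steel bar, upright, from 40 to 105 mm above the bench, 2 mm chamfer at its end. It turns either way without limit about its own axis against a slight drag (0.06 N m) and stays where it is left. Its top 36 mm has one flat. Origin: on its axis at bench height; x axis: the way the flat faces; z up.
- spindle_end (a point): Centre of the spindle's upper end face, on its axis, 105 mm above the bench. A red paint mark on the end face runs from the centre towards the flat.
- flat: The milled flat, a bright strip 14 mm wide, 32 mm high, on the dark bar, that turns with the spindle. Origin: centre of its face, 11.4 mm from the axis, 19 mm below the spindle's end. x axis: the way it faces; z up. Parallel fingers pinching the spindle stand 26 mm apart only when one lies squarely (within some 8 degrees) on the flat; up to 30 mm otherwise.
- pulley: Loose aluminium toothed pulley, about 0.3 kg, lying on the bench hub up: rim 80 mm in diameter, 14 mm high; above it a hub 46 mm in diameter (44 mm between fingers set at right angles to the set screw), 18 mm high; round 32 mm bore right through. Origin: centre of the underside, on the bore's axis. z up through the hub; x axis: from the bore towards the set screw.
- pulley_top (a point): Centre of the bore's mouth in the hub's top face, 32 mm above the pulley's underside.
- set_screw (a point): Outer end of the dark set screw, 10 mm in diameter, that stands 7 mm out of one side of the hub, 23.5 mm above the pulley's underside and 30 mm from the bore's axis. A red paint mark on the hub's top face lies right above it.
- bearing_box: Bystander: cardboard box with a green band, 63 x 63 x 28 mm, loose on the bench. Origin: centre of its underside.
- spray_can: Bystander: pale spray can with a blue label, 60 mm in diameter, 170 mm high, standing loose on the bench. Origin: centre of its underside.
- hex_key: Bystander: dark L-shaped hex key, 6 mm thick, lying loose on the bench; long arm 110 mm along its y axis, short arm 34 mm along +x at the +y end. Origin: under the middle of the long arm.
Things that resemble listed ones, but are neither listed nor needed, are in the scene too. What is shaped like the pulley but orange or purple is not meant.

How it is judged:
By the outcome, as a careful person would: the job done as asked, in the order asked, and still so for the second after the job is handed in, while the arm keeps its last pose, push and grip.
It also fails if it takes over 54 s, if anything falls off the work surface, if the arm or the gripper's body presses on something with over 40 N, if the wrist force passes 120 N, or if a joint passes its speed limit or range.

### The arm

A 6-joint arm with a two-finger parallel gripper is mounted at the origin on the work surface. World frame = base frame: x ahead of the robot, y to its left, z up, the work surface at z = 0. Lengths are in mm, angles in rad, forces in N, time in s.
With the tool pointing down it reaches from about 275 to 825 mm from the base axis. Payload 4.9 kg.
Tool frame: the origin (TCP) lies at the very end of the fingers, on their centre line; the grasp point (between the pads) lies 19 mm behind it; z points along the fingers, y is the line along which they close (so a half turn about z gives the same grasp; the last joint's range is limited). The gripper opens to 85 mm and grips with 20 to 120 N. Pads are 22 mm wide; open, the fingers measure 114 mm over their backs; the gripper's body (76 mm by 85 mm) begins 54 mm behind the grasp point. The pads swing forward as they close: fully open they stand 13 mm farther back than shut.
Start: joints at [-1.48, 0.326, -0.193, 1.052, 0, 1.437], TCP at [122.612, -536.176, 231.281] pointing down, gripper open.
Joint ranges: [-2.65, 2.65], [-0.97, 1.79], [-1.3, 1.35], [-1.93, 2.1], [-1.47, 1.37], [-3.14, 3.14]. Speed limits (rad/s): [2.57, 2.57, 3.14, 3.14, 3.14, 3.14].

### API

Orientations are given as [roll, pitch, yaw] about the fixed x, y, z axes, in that order (R = Rz(yaw) Ry(pitch) Rx(roll)).
In Python, from bench import bot, solve_ik, imaging gives the robot as it stands. Calls block until the motion is done:
- bot.move_ptp(position, orientation): joint-space move of the TCP to a pose.
- bot.movel(position, rot=None, max_speed=150, threshold=None): straight line of the TCP; rot=None keeps the orientation; max_speed is the mean speed in mm/s. With threshold (N) it stops when the force on the tool has changed by that much, and returns True; else False.
- bot.move_j(angles): joint-space move.
- bot.grip(opening, effort=None): opening from 0.0 (shut) to 1.0 (fully open); effort is the grip in N (None keeps the last); returns when the fingers have stopped.
- bot.dwell(seconds).
- solve_ik(position, orientation): joint angles nearest the present ones, or None.
- bot.get_state(): the state.
- imaging.capture(name): name is "side" or "top" or "wrist"; returns the picture (384x512x3 uint8, blue, green, red); there is no depth.
- imaging.camera_model(name): a dict with "K" (3x3 intrinsics, pixels), "position" and "rotation" of the camera in the world. Camera axes: x right, y up, looking along -z (the intrinsics and any distortion apply to the point x, -y, -z); pixel columns grow to the right and rows downward; lengths in mm; the calibration is good to about 2 mm. The wrist camera is an equidistant fisheye: a pixel r from the principal point sees the ray r / f radians off the axis. A picture is of the moment at which its call begins: read the wrist's pose just before it. camera_model takes no time and is no camera call; for the wrist camera it gives the pose at the moment of the call.
A pose or a line that the arm cannot do raises bot.IKError and nothing moves.
- bot.sign_off(): hands the job in; it is judged then, once.
The state is a dict: "t": time; "qpos": joint angles; "joint_velocities": joint speeds; "effort": joint torques, N m; "tcp_pos": TCP position; "orientation": TCP orientation; "contact_force": force on the tool from outside, world axes, zero at the start; "wrist_torque": the same for the moment, N m; "opening": opening from 0.0 (shut) to 1.0 (fully open); "gripper_force": force on a finger pad.
Only numpy, scipy, OpenCV 4.12 (cv2) and the standard library are available. Lean on these libraries where they do the work, as an engineer would, in place of code of your own. Each camera call takes 0.05 s, during which the arm holds its last target. There are 200 camera calls.

## Working session

There is one attempt and no reset: what is moved stays moved. The work goes in short steps, each a Python script; the robot and the scene stay as the last script left them, time stands still between calls to the robot, and variables do not carry over. Pictures are saved under pics/ and viewed, at most 10 in all, crops included, and the job is handed in when it is done.

```bash
ls; mkdir -p pics; python3 - <<'E'
from bench import bot, imaging
import cv2,numpy as np
s=imaging.capture("side");t=imaging.capture("top");w=imaging.capture("wrist")
for n,i in zip("stw",(s,t,w)): cv2.imwrite(f"pics/{n}0.png",i)
cv2.imwrite("pics/a.png",cv2.resize(t,(800,600),interpolation=cv2.INTER_CUBIC))
cv2.imwrite("pics/b.png",cv2.resize(s,(800,600),interpolation=cv2.INTER_CUBIC))
for n in("top","side","wrist"): print(n,imaging.camera_model(n))
print(bot.get_state())
E
```

```text
pics
top {'K': array([[478.70965917,   0.        , 263.21843873],
       [  0.        , 478.70965917, 185.50919246],
       [  0.        ,   0.        ,   1.        ]]), 'position': array([ 322.9520384 ,   56.03371953, 1310.72063817]), 'rotation': array([ 0.17331592, -0.01608448, -1.59783189])}
side {'K': array([[455.61090943,   0.        , 252.21634859],
       [  0.        , 455.61090943, 189.14056691],
       [  0.        ,   0.        ,   1.        ]]), 'position': array([ 316.00172355,  805.78051458, 1064.30749602]), 'rotation': array([ 0.67774261, -0.01767349, -2.83805717])}
wrist {'K': array([[297.31863964,   0.        , 256.9328333 ],
       [  0.        , 297.31863964, 195.46803733],
       [  0.        ,   0.        ,   1.        ]]), 'position': array([ 202.95841122, -517.13618188,  372.94710202]), 'rotation': array([-0.32837231,  0.00273977, -1.34651909])}
{'t': 0.15, 'qpos': array([-1.48019969e+00,  3.26763912e-01, -1.93316572e-01,  1.05198028e+00,
        1.00127787e-06,  1.43658940e+00]), 'joint_velocities': array([-0.00173611, -0.00160595,  0.00288379,  0.0006754 ,  0.00106333,
        0.00032195]), 'effort': array([ 1.27611158e-03, -4.43702817e+01,  2.62665939e+01,  1.04592872e-02,
       -1.41078631e-04,  6.07842395e-06]), 'tcp_pos': array([ 122.57329982, -535.7448499 ,  230.70127819]), 'orientation': array([-3.14033972e+00, -1.70179658e-04,  2.24803456e-01]), 'contact_force': array([-0.41584244,  0.73253323,  0.02869461]), 'wrist_torque': array([-0.04878953,  0.02563902,  0.02276702]), 'gripper_force': 0.0, 'opening': 1.0016178290037063}
```

View pics/a.png

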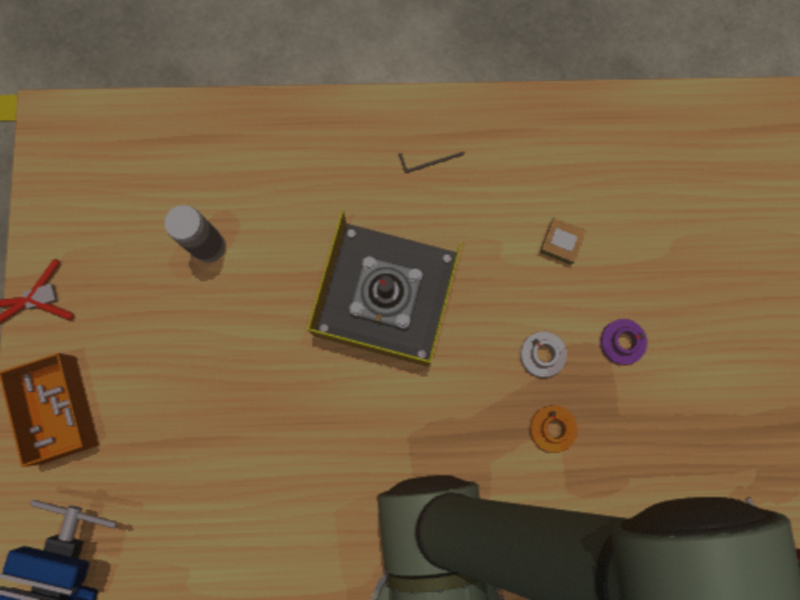

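View pics/b.png

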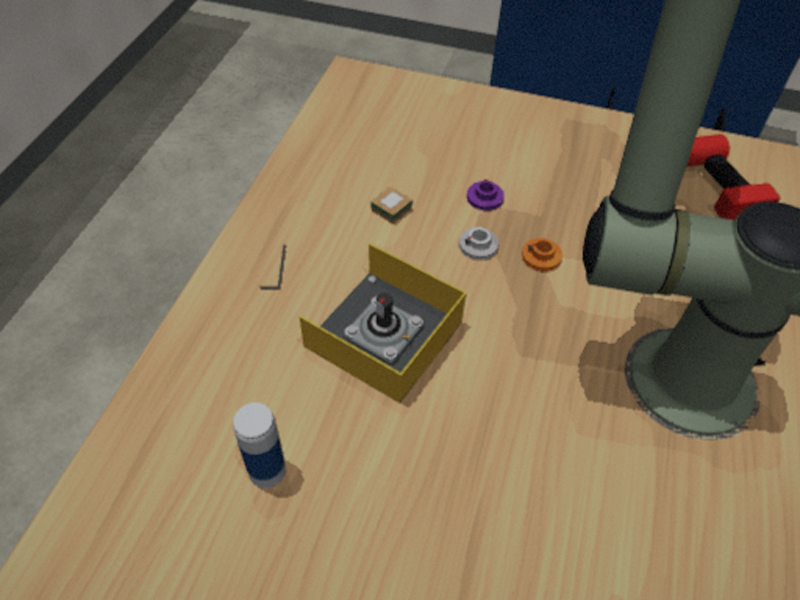

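Top view: open guard side faces image-up (between (343,215) and (460,245)), so away from the robot. Spindle end is near (385,284), the silver pulley at (543,354). Side view agrees: spindle (384,300), pulley (479,240), screw to the left.

```bash
cat > h.py <<'E'
import numpy as np, cv2, math
from scipy.spatial.transform import Rotation as R
from bench import bot, imaging, solve_ik
def rays(model,px,fish=False):
    K=model["K"]; px=np.atleast_2d(np.asarray(px,float))
    a=(px[:,0]-K[0,2])/K[0,0]; b=(px[:,1]-K[1,2])/K[1,1]
    if fish:
        r=np.hypot(a,b)+1e-12; d=np.c_[a/r*np.sin(r),-b/r*np.sin(r),-np.cos(r)]
    else: d=np.c_[a,-b,-np.ones(len(a))]
    return R.from_euler("xyz",model["rotation"]).apply(d)
def onplane(model,px,z,fish=False):
    d=rays(model,px,fish); p=model["position"]
    return p+d*((z-p[2])/d[:,2])[:,None]
def cross(m1,p1,m2,p2,f1=False,f2=False):
    A=np.zeros((3,3));b=np.zeros(3)
    for m,p,f in((m1,p1,f1),(m2,p2,f2)):
        d=rays(m,p,f)[0];d/=np.linalg.norm(d);M=np.eye(3)-np.outer(d,d);A+=M;b+=M@m["position"]
    return np.linalg.solve(A,b)
def project(model,P,fish=False):
    d=R.from_euler("xyz",model["rotation"]).inv().apply(np.atleast_2d(P)-model["position"])
    K=model["K"];x,y,z=d[:,0],-d[:,1],-d[:,2]
    if fish:
        h=np.hypot(x,y);k=np.arctan2(h,z)/(h+1e-12)
    else: k=1/z
    return np.c_[K[0,0]*x*k+K[0,2],K[1,1]*y*k+K[1,2]]
def down(yaw): return [math.pi,0,yaw]
def shot(name,fn=None):
    m=imaging.camera_model(name);i=imaging.capture(name)
    if fn: cv2.imwrite(fn,i)
    return m,i
E
python3 - <<'E'
from h import *
T=imaging.camera_model("top");S=imaging.camera_model("side");k=.64
print("rot check",R.from_euler("xyz",T["rotation"]).apply([0,0,-1]))
p=lambda *a:np.array(a)*k
print("spindle end",cross(T,p(385,283),S,p(384,299)))
print("top->z105",onplane(T,p(385,283),105)[0])
print("pulley top/ z14",onplane(T,p(543,354),14)[0],"side",onplane(S,p(479,242),14)[0])
print("guard corners z90",onplane(T,[p(343,215),p(460,245),p(430,362),p(311,331)],90))
t=cv2.imread("pics/t0.png");h=cv2.cvtColor(t,cv2.COLOR_BGR2HSV)
print("side guard z90",onplane(S,[p(302,319),p(370,247),p(465,295),p(403,378)],90))
E
```

```text
rot check [ 0.17195825 -0.02049874 -0.98489094]
spindle end [546.1602713   73.70185075 101.40018495]
top->z105 [545.91205384  73.67822108 105.        ]
pulley top/ z14 [ 430.60124787 -196.9346939    14.        ] side [ 429.40659898 -192.94305463   14.        ]
guard corners z90 [[666.80548432 142.1333128   90.        ]
 [610.42461931 -53.10208342  90.        ]
 [415.9959367    3.33985765  90.        ]
 [471.68526118 196.67554552  90.        ]]
side guard z90 [[667.99801737 150.3079351   90.        ]
 [611.12719825 -44.34763534  90.        ]
 [415.63672386  11.91185843  90.        ]
 [469.52767223 210.05789427  90.        ]]
```

```bash
python3 - <<'E'
from h import *
bot.move_ptp([545,74,190],down(-0.28))
m,i=shot("wrist","pics/w1.png");np.save("w1.npy",m,allow_pickle=True)
s=bot.get_state();print(s["t"],s["tcp_pos"],s["orientation"],s["qpos"])
print(m)
print(project(m,[[545,74,105]],True))
cv2.imwrite("pics/w1v.png",cv2.resize(i,(800,600),interpolation=cv2.INTER_CUBIC))
E
```

```text
3.7667 [545.05892158  73.65473995 190.00818731] [ 3.14152046e+00 -6.57317666e-05 -2.80662065e-01] [ 1.49209426e-04  3.57010062e-01 -2.58171204e-01  9.55571910e-01
 -8.75783971e-05 -2.86078138e+00]
{'K': array([[297.31863964,   0.        , 256.9328333 ],
       [  0.        , 297.31863964, 195.46803733],
       [  0.        ,   0.        ,   1.        ]]), 'position': array([624.28344504,  50.94306293, 332.27862889]), 'rotation': array([-3.29092949e-01,  9.59952780e-04, -1.85198884e+00])}
[[257.01653697 201.22757716]]
```

View pics/w1v.png

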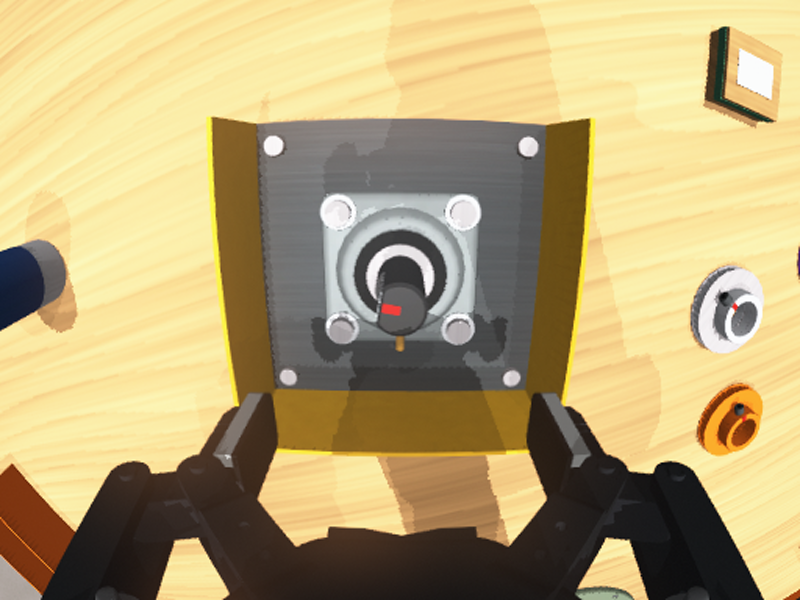

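Wrist view: spindle end around (403,309) with the red mark (382–400,309) pointing left, so the flat faces roughly +90° from the opening. The guard is square in view, and the silver pulley's screw and mark are near (725,298).

```bash
python3 - <<'E'
from h import *
m=np.load("w1.npy",allow_pickle=True).item();i=cv2.imread("pics/w1.png");k=.64
h=cv2.cvtColor(i,cv2.COLOR_BGR2HSV)
red=((h[...,0]<8)|(h[...,0]>172))&(h[...,1]>140)&(h[...,2]>120)
n,l,st,c=cv2.connectedComponentsWithStats(red.astype(np.uint8))
for j in range(1,n):
    if st[j,4]>4: print(st[j],c[j])
y,x=np.nonzero(red[185:215,235:265]);P=onplane(m,np.c_[x+235,y+185],105,True)[:,:2]
mu=P.mean(0);w,v=np.linalg.eigh(np.cov(P.T));d=v[:,1];print("mark",mu,"ang",np.degrees(math.atan2(d[1],d[0])),"len",np.sqrt(12*w))
g=onplane(m,[[209*k,118*k],[593*k,119*k],[525*k,454*k],[276*k,452*k]],90,True)[:,:2];print(g)
# bolts on plate
b=onplane(m,np.array([[273,146],[528,146],[511,378],[288,377]])*k,8,True)[:,:2];print("bolts",b,b.mean(0))
e=(b[0]-b[3]+b[1]-b[2]);print("yaw",np.degrees(math.atan2(e[1],e[0])));e=b[0]-b[1]+b[3]-b[2];print(np.degrees(math.atan2(e[1],e[0]))-90)
e=g[0]-g[1];print("guard yaw",np.degrees(math.atan2(e[1],e[0]))-90)
z=i[150:225,225:290];cv2.imwrite("pics/w1z.png",cv2.resize(z,(650,600)[:2],fx=0,fy=0,interpolation=cv2.INTER_NEAREST) if 0 else cv2.resize(z,None,fx=8,fy=8,interpolation=cv2.INTER_NEAREST))
E
```

```text
[244 194  13   8  72] [249.83333333 197.72222222]
[469 194   3   5  10] [470.1 195.9]
[475 266   2   4   7] [475.57142857 267.71428571]
mark [549.51120349  78.75348553] ang 64.21467885436607 len [5.11232291 9.9438037 ]
[[676.05157646 144.11407508]
 [618.09221651 -54.26184384]
 [422.36339839  24.40323285]
 [469.48590364 182.20810822]]
bolts [[656.50713198 135.77114146]
 [606.80295936 -35.98005059]
 [434.55886628  14.65817162]
 [484.89579495 186.29742008]] [545.69118814  75.18667064]
yaw -16.394225523276393
-16.242604886869103
guard yaw -16.286743817388412
```

View pics/w1z.png

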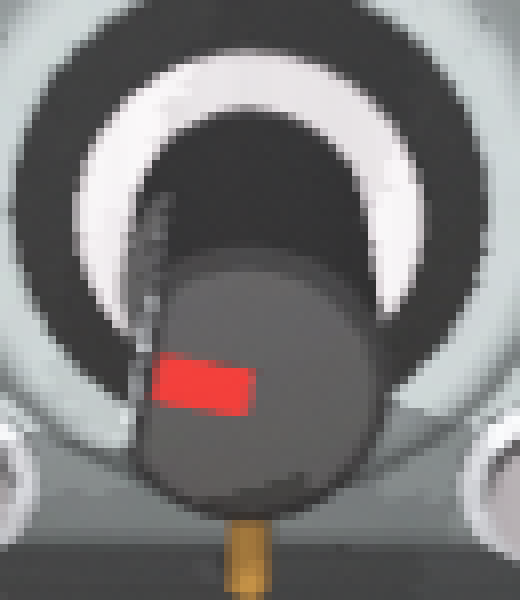

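```bash
python3 - <<'E'
from h import *
a=math.radians(64.2);f=np.array([math.cos(a),math.sin(a)]);ax=np.array([547.2,74.3])
yaw=a-math.pi/2; p=ax-1.8*f
bot.move_ptp([*p,150],down(yaw))
F0=bot.get_state()["contact_force"]
print("hit",bot.movel([*p,75],max_speed=100,threshold=12))
bot.grip(0.0,25)
s=bot.get_state()
dF=s["contact_force"]-F0
print(s["t"],s["opening"],s["opening"]*85,s["gripper_force"],s["tcp_pos"],s["orientation"],"F",dF,"along f",dF[:2]@f,"perp",dF[:2]@[-f[1],f[0]],"T",s["wrist_torque"],"q6",s["qpos"][5])
m,i=shot("wrist","pics/w2.png");cv2.imwrite("pics/w2v.png",cv2.resize(i[90:330,96:416],(800,600),interpolation=cv2.INTER_CUBIC))
E
```

```text
hit False
5.5167 0.3039622805631207 25.83679384786526 25.714051135873888 [546.66781085  72.9899279   75.34998089] [-3.14071248e+00 -2.70200973e-04 -4.50124639e-01] F [0.38811114 2.45965067 1.7918806 ] along f 2.383387702371884 perp 0.7210927216821981 T [ 0.28654467  0.10315308 -0.01135122] q6 -2.6929594110679584
```

View pics/w2v.png

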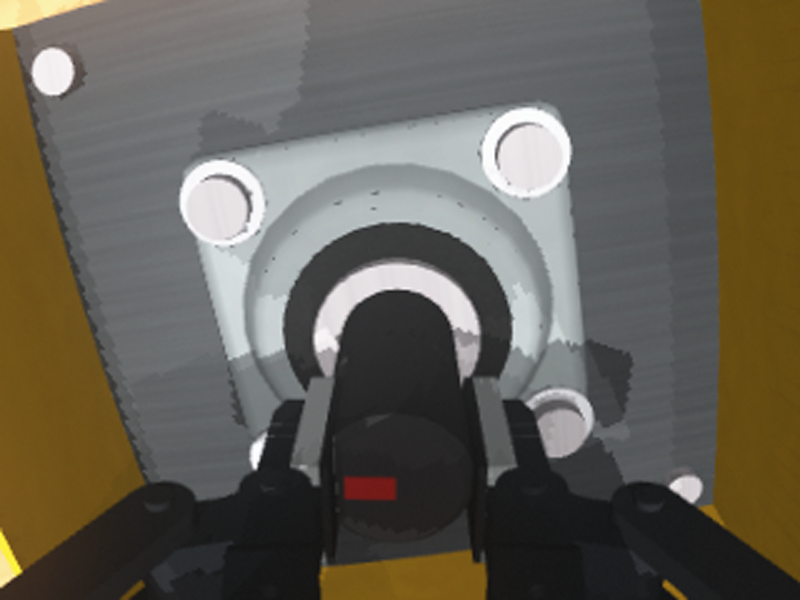

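The pinch opening is 25.8 mm and the mark is parallel to the finger axis (crop (345–397,488)), so the grip is square on the flat. Turning now.

```bash
python3 - <<'E'
from h import *
m=imaging.camera_model("wrist")
def mark(m,i):
    h=cv2.cvtColor(i,cv2.COLOR_BGR2HSV)
    red=((h[...,0]<8)|(h[...,0]>172))&(h[...,1]>140)&(h[...,2]>70)
    n,l,st,c=cv2.connectedComponentsWithStats(red.astype(np.uint8))
    j=min((j for j in range(1,n) if st[j,4]>30),key=lambda j:np.hypot(*(c[j]-[256,270])))
    y,x=np.nonzero(l==j);P=onplane(m,np.c_[x,y],105,True)[:,:2]
    w,v=np.linalg.eigh(np.cov(P.T));return P.mean(0),np.degrees(math.atan2(v[1,1],v[0,1])),np.sqrt(12*w),c[j]
print(mark(m,cv2.imread("pics/w2.png")))
ax=np.array([547.4,74.5]);bot.grip(0.0,40)
for d in np.linspace(64.2,-16.3,8)[1:]:
    a=math.radians(d);f=np.array([math.cos(a),math.sin(a)])
    bot.movel([*(ax-1.8*f),75.3],down(a-math.pi/2),max_speed=12)
bot.dwell(.3)
s=bot.get_state();print(s["t"],s["opening"]*85,s["gripper_force"],s["tcp_pos"],np.degrees(s["orientation"]),s["contact_force"],s["wrist_torque"])
m,i=shot("wrist","pics/w3.png");print(mark(m,i))
E
```

```text
(array([549.54401384,  78.49392015]), np.float64(66.53916525989342), array([5.17883929, 9.50561616]), array([243.72826087, 284.97282609]))
8.5333 25.49832339025267 39.248861231608316 [546.89711593  75.42358634  75.40347268] [-1.79898469e+02  8.99867155e-02 -1.06069377e+02] [4.50422332 5.91941701 0.10477608] [ 0.96163069 -0.65971315 -0.08466973]
(array([551.76192555,  73.24496129]), np.float64(165.34110236477463), array([5.17722259, 9.65331775]), array([243.89304813, 285.        ]))
```

```bash
python3 - <<'E'
from h import *
F0=np.array([-.4,.7,0])
a=math.radians(-16.3);f=np.array([math.cos(a),math.sin(a)]);ax=np.array([548.4,74.2])
bot.movel([*(ax-1.8*f),75.3],down(math.radians(-106.5)),max_speed=10);bot.dwell(.3)
s=bot.get_state();print(s["t"],s["opening"]*85,s["tcp_pos"],np.degrees(s["orientation"]),s["contact_force"],s["wrist_torque"])
bot.grip(1.0)
s=bot.get_state();print("rel",s["tcp_pos"],s["contact_force"])
bot.movel([*(ax-1.8*f),125],max_speed=150)
bot.move_ptp([*(ax-f*60),200],down(a))
m,i=shot("wrist","pics/w4.png");np.save("w4.npy",m,allow_pickle=True)
bot.move_ptp([430,-195,150],down(a))
m,j=shot("wrist","pics/w5.png");np.save("w5.npy",m,allow_pickle=True)
print(bot.get_state()["t"],project(m,[[430,-195,32]],True))
cv2.imwrite("pics/v5.png",np.hstack([cv2.resize(i[60:360,60:460],(400,300)),cv2.resize(j[60:360,60:460],(400,300))]))
z=project(np.load("w4.npy",allow_pickle=True).item(),[[548,74,105]],True)[0].astype(int);print(z)
y=project(m,[[430,-195,32]],True)[0].astype(int)
cr=lambda q,c:cv2.resize(q[max(c[1]-50,0):c[1]+50,c[0]-50:c[0]+50],(400,400),interpolation=cv2.INTER_CUBIC)
cv2.imwrite("pics/v5.png",np.hstack([cr(i,z),cr(j,y)]))
E
```

```text
9.1417 25.040414852810216 [546.9379533   75.39221377  75.41241451] [-1.79992574e+02  9.19363031e-02 -1.06240449e+02] [1.80754291 5.9960621  2.27946009] [ 1.03988598 -0.29461491  0.10832029]
rel [546.61212348  74.55419579  75.24529825] [-0.11311938  0.26905841  0.33452446]
16.375 [[257.44336773 188.78931781]]
[257 125]
```

View pics/v5.png

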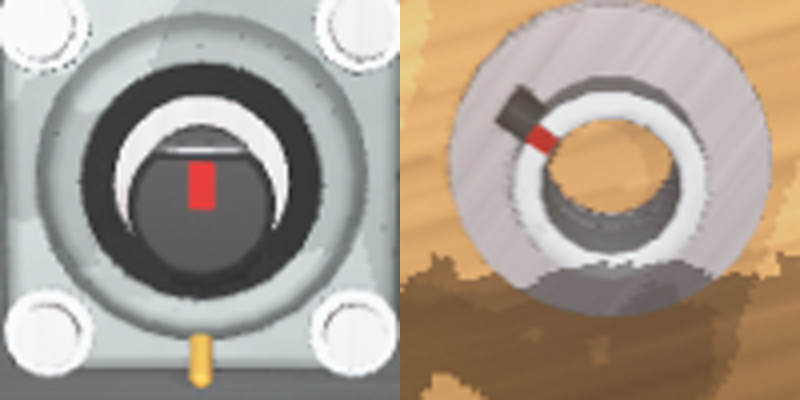

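Left crop: the red mark and flat point straight up towards the opening, in line with the grease nipple. Right crop: pulley hub centred near (612,180), with the screw and mark at (525,110)–(541,139), up and to the left.

```bash
python3 - <<'E'
from h import *
m=np.load("w5.npy",allow_pickle=True).item();i=cv2.imread("pics/w5.png")
o=np.array([207,138])
h=cv2.cvtColor(i,cv2.COLOR_BGR2HSV);V=h[...,2].astype(int);Sx=h[...,1]
sub=np.zeros(V.shape,bool);sub[138:238,207:307]=True
hub=((Sx<25)&(V>212)&sub).astype(np.uint8)
n,l,st,c=cv2.connectedComponentsWithStats(hub);j=1+st[1:,4].argmax();print("hub",st[j])
ct=max(cv2.findContours((l==j).astype(np.uint8),cv2.RETR_EXTERNAL,cv2.CHAIN_APPROX_NONE)[0],key=len)[:,0]
def circ(P):
    A=np.c_[2*P,np.ones(len(P))];x=np.linalg.lstsq(A,(P**2).sum(1),rcond=None)[0];return x[:2],math.sqrt(x[2]+x[:2]@x[:2])
H=onplane(m,ct,32,True)[:,:2];print("hub circle",circ(H))
sil=((Sx<60)&(V>150)&sub).astype(np.uint8)
ct=max(cv2.findContours(sil,cv2.RETR_EXTERNAL,cv2.CHAIN_APPROX_NONE)[0],key=len)[:,0];ct=ct[ct[:,1]<198]
print("rim circle",circ(onplane(m,ct,14,True)[:,:2]))
red=((h[...,0]<8)|(h[...,0]>172))&(Sx>140)&(V>70)&sub
y,x=np.nonzero(red);r=onplane(m,[[x.mean(),y.mean()]],32,True)[0,:2];print("red",r,len(x))
dk=((V<90)&sub);dk[165:]=False;dk[:,345-100:]=False;y,x=np.nonzero(dk);s=onplane(m,[[x.mean(),y.mean()]],27,True)[0,:2];print("screw",s,len(x),x.mean(),y.mean())
c0=circ(H)[0]
for q in(r,s):print(np.linalg.norm(q-c0),np.degrees(math.atan2(*(q-c0)[::-1])))
w4=np.load("w4.npy",allow_pickle=True).item();k=cv2.imread("pics/w4.png");h=cv2.cvtColor(k,cv2.COLOR_BGR2HSV)
red=((h[...,0]<8)|(h[...,0]>172))&(h[...,1]>140)&(h[...,2]>70);red[:90]=0;red[160:]=0;red[:,:230]=0;red[:,290:]=0
y,x=np.nonzero(red);P=onplane(w4,np.c_[x,y],105,True)[:,:2];w,v=np.linalg.eigh(np.cov(P.T));print("w4 mark",P.mean(0),np.degrees(math.atan2(v[1,1],v[0,1])),np.sqrt(12*w))
E
```

```text
hub [236 161  48  44 579]
hub circle (array([ 434.30029478, -198.03874535]), 19.30773104047714)
rim circle (array([ 434.59305794, -198.08610064]), 39.0399402522633)
red [ 448.77929802 -186.00860216] 31
screw [ 457.54094507 -184.79087475] 16 238.25 162.5625
18.824608371282935 39.722113795934824
26.751334578222263 29.684442566549013
w4 mark [551.86384739  73.25515919] 161.9221722883452 [5.43947125 9.22561517]
```

```bash
python3 - <<'E'
from h import *
m=np.load("w5.npy",allow_pickle=True).item()
c=np.array([434.6,-198.1])
for px in([512,105],[521,111],[530,115]):
    for z in(24,28):
        q=onplane(m,[np.array(px)/4+[207,138]],z,True)[0,:2]-c;print(px,z,np.linalg.norm(q).round(1),np.degrees(math.atan2(q[1],q[0])).round(1))
phi=math.radians(40.4);yaw=phi+math.pi
print("q", solve_ik([435.3,-198.4,15],down(yaw)))
try: print(solve_ik([548.4,74.2,88],down(math.radians(163.7))))
except Exception as e: print(e)
E
```

```text
[512, 105] 24 73.5 -93.2
[512, 105] 28 72.7 -92.3
[521, 111] 24 75.5 -94.6
[521, 111] 28 74.6 -93.8
[530, 115] 24 77.6 -95.7
[530, 115] 28 76.6 -94.8
q [-0.58211389  0.4685853  -0.63816773  0.4640433   0.         -1.28722691]
[ 0.00109401  0.46884186 -0.3769654   0.72498906  0.          0.28558268]
```

```bash
python3 - <<'E'
from h import *
m=np.load("w5.npy",allow_pickle=True).item()
c=np.array([434.6,-198.1]);A=[]
for px,z in(([109,103],23.5),([121,111],28),([141,139],32)):
    q=onplane(m,[np.array(px)/4+[207,138]],z,True)[0,:2]-c;A.append(np.degrees(math.atan2(q[1],q[0])));print(px,np.linalg.norm(q).round(1),A[-1].round(1))
phi=math.radians(np.mean(A));assert 30<np.degrees(phi)<50
yaw=phi+math.pi;p=[435.2,-198.4];print("phi",np.degrees(phi))
bot.move_ptp([*p,75],down(yaw))
F0=bot.get_state()["contact_force"]
print("hit",bot.movel([*p,15],max_speed=80,threshold=8))
bot.grip(0.0,30);s=bot.get_state();print(s["t"],s["opening"]*85,s["gripper_force"],s["tcp_pos"],np.degrees(s["orientation"]),s["contact_force"]-F0)
m,i=shot("wrist","pics/w6.png");np.save("w6.npy",m,allow_pickle=True)
print(project(m,[[*p,32]],True))
cv2.imwrite("pics/w6v.png",cv2.resize(i[180:380,126:386],(780,600),interpolation=cv2.INTER_CUBIC))
E
```

```text
[109, 103] 28.4 38.4
[121, 111] 25.4 36.0
[141, 139] 18.3 40.9
phi 38.45350676023341
hit False
21.1417 43.61987548899199 30.820939060795354 [ 435.37769597 -198.39118879   15.50046908] [-1.79978397e+02  2.15320031e-02 -1.41545059e+02] [-0.98269582  0.99360791  5.94779815]
[[255.72534978 271.60604028]]
```

View pics/w6v.png

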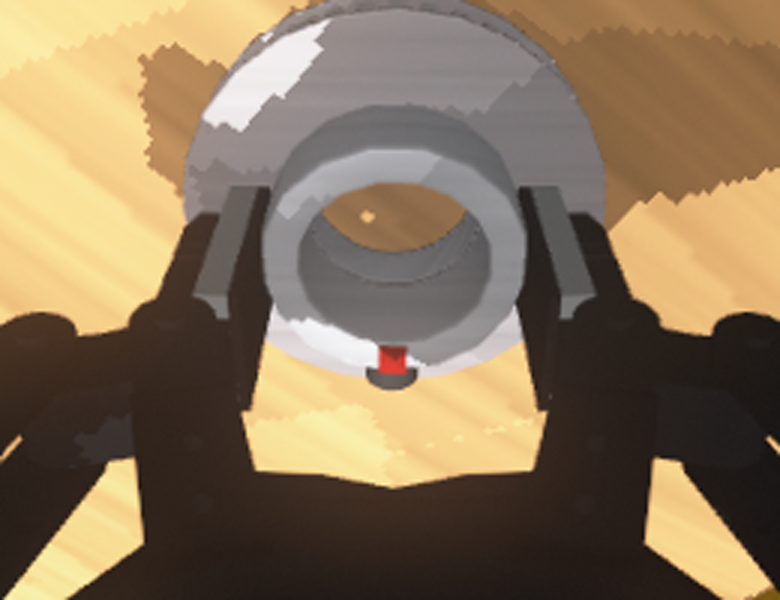

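Opening is 43.6 mm, with fingers square across the hub and the screw and mark straight down the image at (392,360). Bore mouth spans x 298–492, y 182–345 in the crop.

```bash
python3 - <<'E'
from h import *
m=np.load("w6.npy",allow_pickle=True).item();y=math.radians(-141.545);X=np.array([math.cos(y),math.sin(y)]);Y=np.array([-X[1],X[0]])*-1
t=np.array([435.378,-198.391])
P=onplane(m,np.array([[394,182],[394,345],[298,262],[492,262],[394,148],[394,369],[262,250],[527,250]])/3+[126,180],32,True)[:,:2]-t
print(np.c_[P@X,P@Y].round(1))
# same check on gripped spindle w3 (mark inner end known mech): hold lift
bot.grip(0.0,60)
F0=bot.get_state()["contact_force"]
bot.movel([435.4,-198.4,60],max_speed=80)
s=bot.get_state();print(s["t"],s["opening"]*85,s["tcp_pos"],s["contact_force"]-F0,s["wrist_torque"])
m2,i=shot("wrist","pics/w7.png");np.save("w7.npy",m2,allow_pickle=True)
print("diff",np.abs(i[240:300,216:296].astype(int)-cv2.imread("pics/w6.png")[240:300,216:296]).mean())
E
```

```text
[[ 17.8   0.9]
 [-14.9   0.9]
 [  2.6 -15.1]
 [  2.5  17.2]
 [ 23.8   0.9]
 [-20.5   0.9]
 [  4.8 -21. ]
 [  4.8  23. ]]
22.125 43.188797902753734 [ 435.10290914 -198.22476263   59.71028671] [  2.15983391  -0.68978754 -10.82534725] [ 0.04654377 -0.05898739 -0.04439886]
diff 10.786944444444444
```

```bash
python3 - <<'E'
from h import *
p=[549.9,73.75];yaw=math.radians(163.7)
bot.movel([435.2,-198.3,145],max_speed=150)
bot.move_ptp([*p,140],down(yaw));bot.dwell(.2)
s=bot.get_state();F0=s["contact_force"];print(s["t"],s["tcp_pos"],np.degrees(s["orientation"]),s["opening"]*85,F0)
print("hit",bot.movel([*p,112],max_speed=30,threshold=8))
s=bot.get_state();print(s["t"],s["tcp_pos"],s["contact_force"]-F0,s["wrist_torque"],s["opening"]*85)
m,i=shot("wrist","pics/w8.png");np.save("w8.npy",m,allow_pickle=True);np.save("F0.npy",F0)
cv2.imwrite("pics/w8v.png",cv2.resize(i[180:380,126:386],(780,600),interpolation=cv2.INTER_CUBIC))
E
```

```text
24.4667 [549.86641272  72.91168169 139.97679149] [-1.79992596e+02 -4.40695841e-03  1.63629470e+02] 42.85646954414407 [ 0.56640109  0.16475627 -2.58754753]
hit False
25.55 [550.11272108  73.7523903  112.20490515] [-0.02660303 -0.72828795 -0.02845835] [-0.0233254  -0.06055012  0.01401711] 42.8294137500038
```

View pics/w8v.png

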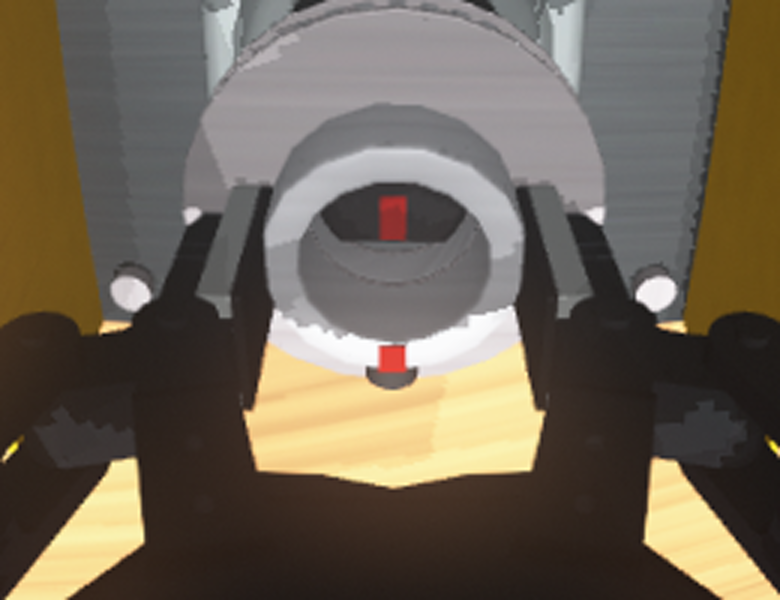

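The spindle end is already inside the bore, with no contact force; the spindle mark (393,217) lines up with the hub mark (392,358). Going down to flush.

```bash
python3 - <<'E'
from h import *
F0=np.load("F0.npy");p=np.array([549.9,73.75]);z=88.5
print("hit",bot.movel([*p,z],max_speed=25,threshold=10));bot.dwell(.3)
for k in range(2):
    s=bot.get_state();e=z-s["tcp_pos"][2]
    print(s["t"],s["tcp_pos"],np.degrees(s["orientation"]),(s["contact_force"]-F0).round(2),s["wrist_torque"].round(3),s["opening"]*85,s["gripper_force"])
    if k==0 and abs(e)>.15: z0=z+e;bot.movel([*p,z0],max_speed=10);bot.dwell(.3)
m,i=shot("wrist","pics/w9.png");np.save("w9.npy",m,allow_pickle=True)
cv2.imwrite("pics/w9v.png",cv2.resize(i[210:330,178:334],(780,600),interpolation=cv2.INTER_CUBIC))
E
```

```text
hit False
26.9917 [549.98646969  73.74226575  88.62378531] [1.79996154e+02 1.34456176e-02 1.63700336e+02] [-0.49  0.   -0.6 ] [-0.    -0.008 -0.014] 42.9607056576094 61.338277745526284
26.9917 [549.98646969  73.74226575  88.62378531] [1.79996154e+02 1.34456176e-02 1.63700336e+02] [-0.49  0.   -0.6 ] [-0.    -0.008 -0.014] 42.9607056576094 61.338277745526284
```

View pics/w9v.png

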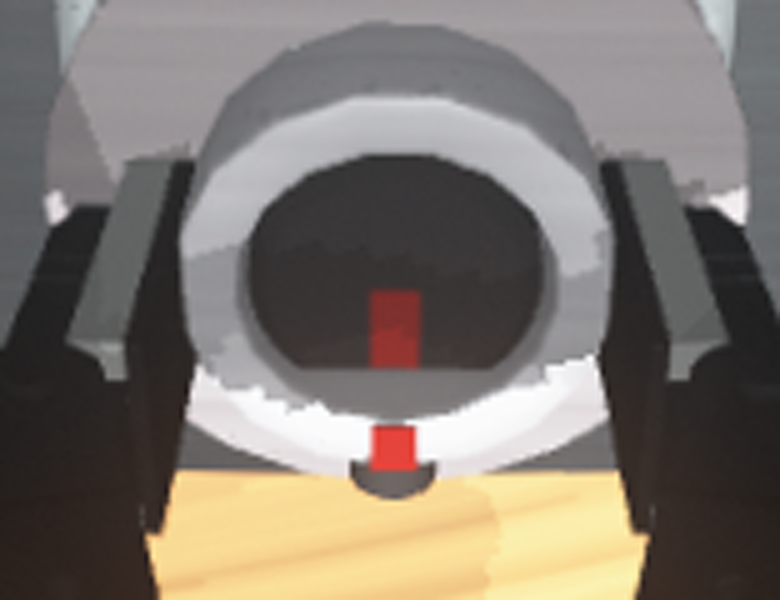

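```bash
python3 - <<'E'
from h import *
m=np.load("w9.npy",allow_pickle=True).item();y=math.radians(163.7);X=np.array([math.cos(y),math.sin(y)]);Y=np.array([X[1],-X[0]]);a=np.array([548.4,74.2])
names="boreFar boreNear flatEdge markIn markOut boreL boreR spL spR hubFar".split()
px=np.array([[395,154],[395,418],[395,368],[395,291],[395,367],[237,262],[558,262],[250,262],[543,262],[395,96]])/5+[178,210]
for z in(103.5,105,106.5):
    P=onplane(m,px,z,True)[:,:2]-a;print(z,*[f"{n}:{q@X:.1f},{q@Y:.1f}" for n,q in zip(names,P)])
E
```

```text
103.5 boreFar:15.8,0.2 boreNear:-16.2,0.2 flatEdge:-9.6,0.2 markIn:0.1,0.2 markOut:-9.5,0.2 boreL:3.4,-15.6 boreR:3.4,16.6 spL:3.4,-14.3 spR:3.4,15.1 hubFar:22.0,0.2
105 boreFar:16.6,0.2 boreNear:-15.1,0.2 flatEdge:-8.5,0.2 markIn:1.0,0.2 markOut:-8.4,0.2 boreL:4.3,-15.4 boreR:4.3,16.4 spL:4.4,-14.1 spR:4.3,14.9 hubFar:22.7,0.2
106.5 boreFar:17.3,0.2 boreNear:-13.9,0.2 flatEdge:-7.4,0.2 markIn:2.0,0.2 markOut:-7.3,0.2 boreL:5.3,-15.2 boreR:5.2,16.2 spL:5.3,-13.9 spR:5.3,14.7 hubFar:23.4,0.2
```

```bash
python3 -c "
from bench import bot
print(bot.sign_off())"
```

```text
the job is handed in; nothing more can be done
None
```

I handed the job in at about 27 s. The spindle's flat faces the guard's open side to within about a degree, and the arm still holds the pulley on it, hub up and level. The set screw faces the flat, the top is flush to about 0.5 mm, and the box, spray can and hex key were left alone.

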